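Clamp a copper blank under the spring clip of a jeweller's work board

TASK

With one fingertip press the tail of the spring clip on the wooden work board down so that its jaw opens, and keep it held down while the other fingertip pushes the copper blank straight in under the jaw until it sits square and centred against both stop pins. Then let the clip up so that it clamps the blank, and move clear. Only push the blank along the board, never grip or lift it, and leave the scriber and everything else on the bench where they are.

Things in the scene. Friction and masses are not known exactly. Their poses are not given: they have to be found in the camera images.
- board: light wooden work board, 130 (x) x 160 (y) x 18 mm high, screwed to the bench. Origin under its centre, z up; its +y axis is the way the blank is pushed, from the open end towards the clip. Its flat top (the bed) is 18 mm above the origin. The clip's hinge pin runs along x at board y = +10 mm, 11 mm above the bed, between two ears 14 mm high at x = +-18.5 mm
- stop (a point): point on the bed half-way between two brass stop pins (board x = 0, y = -1 mm; axes as the board). The pins, 5 mm thick and 6 mm high, stand 20 mm to either side along x; this point's y is that of the pin sides that meet the blank. When the blank is home its centre lies 14 mm from here to -y
- clip (a joint): angle of the steel spring clip in rad, growing as the tail goes down and the jaw up: 0 closed, 0.44 fully open with the tail on its rubber stop, about 0.30 clamping the blank. A spring closes it: pressing 25 mm from the pin takes about 2.5 N to begin and 5 N to hold it fully open, more nearer the pin
- lip (a point): lower edge of the clip's jaw, 30 mm wide in x and centred on the board's x = 0, about 22 mm from the hinge pin to -y, moving with the clip: 1.5 mm above the bed when closed (the blank cannot enter), 11 mm when fully open. The closed jaw's front reaches to board y = -15 mm
- tail (a point): point on the top of the clip's tail, 30 mm from the pin, moving with the clip. The tail, a smooth plate 34 mm wide, spans board y = +15 to +65 mm; a fingertip may slide along it. Closed, it slopes up away from the pin (this point 17 mm above the bed); fully pressed it is level, its top 4 mm above the bed: half the blank's height, so two level fingertips can meet the tail and the blank's edge
- blank: loose copper blank, 50 (x) x 28 (y) x 8 mm high, 70 to 140 g, lying flat on the bed in front of the jaw, up to 8 degrees askew to the board and 4 mm off centre. Origin under its centre; axes as the board's. It has to be pushed 18 to 25 mm along the board's +y to be home
- scriber: bystander: steel scriber, 110 mm long and 8 mm thick, lying on the work board beside the blank's path; origin under its middle
- brassblank: bystander: spare brass blank 30 x 60 x 8 mm lying on the bench; origin under its centre
- domingblock: bystander: steel doming block, a 50 mm cube with round hollows; origin under its centre
- tin: bystander: closed round tin, 52 mm across, 18 mm high; origin under its centre
- flux: bystander: small amber jar with a black cap, 44 mm across, 85 mm high; origin under its centre
- ringclamp: bystander: wooden ring clamp 115 x 26 x 20 mm, lying; origin under its centre
- file: bystander: hand file with a wooden handle, about 185 mm long, 17 mm thick, lying; origin under its middle
Not all that is in view belongs to the job. There is more than one size of the blank; the job needs the smallest.

How it is judged:
On the way, in this order (a step that is already met when the one before it is completed fails the run):
1. a fingertip holds the clip's tail down, the blank still outside the jaw (value of joint clip above 0.32 rad and contact force between the fingers and clip above 1 N and y of blank in the frame of board below -0.0265 m), for 0.1 s.
2. with the clip still held down, a fingertip pushes the blank (value of joint clip above 0.32 rad and contact force between the fingers and clip above 1 N and contact force between the fingers and blank above 0.1 N and y of blank in the frame of board above -0.024 m), for 0.05 s.
3. the blank is home against the stop pins while the clip is still held down (value of joint clip above 0.32 rad and contact force between the fingers and clip above 1 N and y of blank in the frame of board between -0.018 and -0.012 m and x of blank in the frame of board between -0.008 and 0.008 m and angle between the y axis of blank and the y axis of board, either way round below 0.07 rad), for 0.1 s.
At the end, for the whole second after the job is handed in: the blank lies flat on the board within 3 mm of touching the stop pins, within 8 mm of centred and 4 degrees of square, clamped by the released clip's jaw (over 2 N), at rest (y of blank in the frame of board between -0.018 and -0.012 m and x of blank in the frame of board between -0.008 and 0.008 m and angle between the y axis of blank and the y axis of board, either way round below 0.07 rad and z of blank in the frame of board below 0.0195 m and angle between blank's own z axis and vertical below 0.06 rad and value of joint clip between 0.24 and 0.36 rad and contact force between clip and blank above 2 N and linear speed of blank below 0.01 m/s).
It fails at once if the blank is lifted or tipped (over 4 mm off the bed or 10 degrees) (z of blank in the frame of board above 0.022 m or angle between blank's own z axis and vertical above 0.17 rad).
It fails at once if the scriber or another thing on the bench is moved more than 15 mm (distance of any of scriber, brassblank, domingblock, tin, flux, ringclamp, file from where it was at the start of the episode above 0.015 m).
It also fails if it takes over 43 s, if anything falls off the work surface, if the arm or the gripper's body presses on something with over 40 N, if the wrist force passes 120 N, or if a joint passes its speed limit or range.

ROBOT

A 7-joint arm with a two-finger parallel gripper is mounted at the origin on the work surface. World frame = base frame: x ahead of the robot, y to its left, z up, the work surface at z = 0. Lengths are in m, angles in rad, forces in N, time in s.
With the tool pointing down it reaches from about 0.4 to 0.85 m from the base axis. Payload 4.5 kg.
Tool frame: the origin (TCP) lies midway between the tips of the shut fingers; the grasp point (between the pads) lies behind it (r.grip_point_offset is the z of the grasp point in the tool frame, in m); z points along the fingers, y is the line along which they close (so a half turn about z gives the same grasp; the last joint's range is limited). The gripper opens to 88 mm and grips with 3 to 60 N. Pads are 18 mm wide; open, the fingers measure 123 mm over their backs; the gripper's body (75 mm by 187 mm) begins 45 mm behind the grasp point.
Start: joints at [-1.231, 0.689, -0.195, 1.565, 0.157, 0.902, -0.215], TCP at [0.188, 0.596, 0.239] pointing down, gripper open.
Joint ranges: [-3.01, 3.01], [-0.46, 2.08], [-1.47, 1.51], [0.13, 2.56], [-1, 4.14], [0.04, 2.09], [-2.66, 2.66]. Speed limits (rad/s): [2.57, 2.57, 3.14, 3.14, 3.14, 3.14, 3.14].

INTERFACE

Orientations are given as a unit quaternion [x, y, z, w].
In Python, from plant import r, optics, workorder gives the robot as it stands.
- The arm moves only by the shell command python3 -m creep 'ROWS' [FORCE]. ROWS is JSON, a list of rows, each an object of numbers: "grip": the gripper command: -1 is shut, 1 is fully open, values between are in proportion; "tx", "ty", "tz": the shift along the tool's x, y, z in cm; "spin": the turn about the tool's z in degrees. In form: [{"grip": .., "tx": .., "ty": .., "tz": .., "spin": ..}, ...]. A call has 1 to 8 rows; each row shifts and turns the commanded pose from where the row before left it, along the tool's axes as they then stand; what a row does not reach is not made up. A row lasts 1/12 s, in which the tool goes at most 41.7 mm and 7.16 degrees, less where a joint would pass 70% of its speed; a pose out of reach is approached as far as the arm can. A call with a gripper value outside its range is refused whole. The fingers move at their own pace and stop on an object; FORCE is the grip in N (left out, the last holds). Time passes only in rows, so rows that do not move let the fingers close. It gives the time, the measured TCP pose, the force, the opening and the grip force at its end, in the units of the state.
- r.get_state(): the state, without advancing time (a new reading comes with each control period).
- optics.snapshot(name): name is "side" or "top"; returns (picture, depth): 480x640x3 uint8, red, green, blue; 480x640 float32, m along the optical axis (not along the pixel's ray), 0 where there is no reading.
- optics.get_calibration(name): a dict with "fx", "fy", "cx", "cy" (pixels), "extrinsics" (4x4, takes a point from world to camera coordinates). Camera axes: x right, y down, z forward; pixel columns grow to the right and rows downward; lengths in m; the calibration is good to about 2 mm. A picture is of the moment at which its call begins. get_calibration takes no time and is no camera call.
- workorder.finish_job(): hands the job in; it is judged then, once.
The state is a dict: "clock": time; "q": joint angles; "qd": joint speeds; "joint_torque": joint torques, N m; "tool_pos": TCP position; "eef_rot": TCP orientation; "contact_force": force on the tool from outside, world axes, zero at the start; "moment": the same for the moment, N m; "opening": opening from 0.0 (shut) to 1.0 (fully open); "finger_force": force on a finger pad.
Only numpy, scipy, OpenCV 4.12 (cv2) and the standard library are available. Lean on these libraries where they do the work, as an engineer would, in place of code of your own. Each camera call takes 0.05 s, during which the arm holds its last target. There are 200 camera calls.

## Working session

There is one attempt and no reset: what is moved stays moved. The work goes in short steps, Python scripts to look and compute and a shell command to move; the robot and the scene stay as the last step left them, time stands still between calls to the robot, and variables do not carry over. Pictures are saved under pics/ and viewed, at most 10 in all, crops included, and the job is handed in when it is done.

```bash
mkdir -p pics
cat > h.py <<'E'
import numpy as np,cv2
from plant import r,optics,workorder
def snap(n,f):
    p,d=optics.snapshot(n); cv2.imwrite(f'pics/{f}.png',p[:,:,::-1]); np.save(f'{f}.npy',d); return p,d
def world(n,d,u,v,z=None):
    c=optics.get_calibration(n);T=np.linalg.inv(np.array(c['extrinsics']))
    ray=np.array([(u-c['cx'])/c['fx'],(v-c['cy'])/c['fy'],1.])
    if z is None: s=np.median(d[int(v)-1:int(v)+2,int(u)-1:int(u)+2])
    else: s=(z-T[2,3])/(T[:3,:3]@ray)[2]
    return T[:3,:3]@(ray*s)+T[:3,3]
E
python3 - <<'E'
from h import *
print(r.get_state(), r.grip_point_offset)
for n in('top','side'): snap(n,n+'0'); print(optics.get_calibration(n))
E
```

```text
{'clock': 0.0, 'q': array([-1.23116385,  0.69000649, -0.19451742,  1.56632486,  0.1573024 ,
        0.90249601, -0.21508711]), 'qd': array([ 0.00085409, -0.00059701,  0.00148418,  0.00163819,  0.00045164,
       -0.00143186,  0.00125391]), 'joint_torque': array([ 2.76004748e-04, -5.27569020e+01, -1.26656301e+00, -1.53423142e+01,
       -5.25534817e-02,  6.64742023e-03,  1.70586109e-04]), 'tool_pos': array([0.18803668, 0.5953867 , 0.23790119]), 'eef_rot': array([ 1.52271962e-01,  9.88338202e-01, -9.18137734e-04, -7.57169568e-05]), 'contact_force': array([-0.10513853,  0.04104279,  0.02190945]), 'moment': array([-0.0116292 ,  0.07169863, -0.00408521]), 'finger_force': 0.0, 'opening': 1.001039374343201} -0.0187
{'fx': 448.4682767667168, 'fy': 448.4682767667168, 'cx': 328.3691066194354, 'cy': 236.75120390545416, 'extrinsics': array([[-0.02429075, -0.99922726, -0.03090044,  0.00505071],
       [-0.99033058,  0.02827449, -0.13581563,  0.52938974],
       [ 0.13658438,  0.02730259, -0.99025213,  0.87402138],
       [ 0.        ,  0.        ,  0.        ,  1.        ]])}
{'fx': 561.7495223553169, 'fy': 561.7495223553169, 'cx': 320.25531350115665, 'cy': 235.16849663410818, 'extrinsics': array([[ 0.92691214, -0.37506195, -0.01274402, -0.49242128],
       [-0.26732827, -0.63606859, -0.72384553,  0.15950344],
       [ 0.26338085,  0.67434805, -0.68984436,  1.20781156],
       [ 0.        ,  0.        ,  0.        ,  1.        ]])}
```

View pics/top0.png

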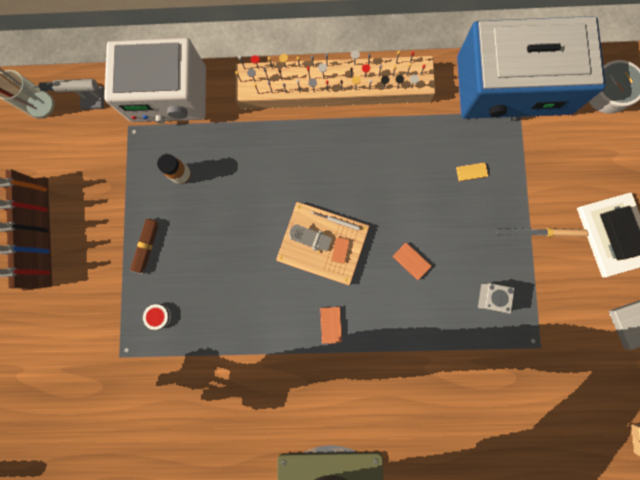

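View pics/side0.png

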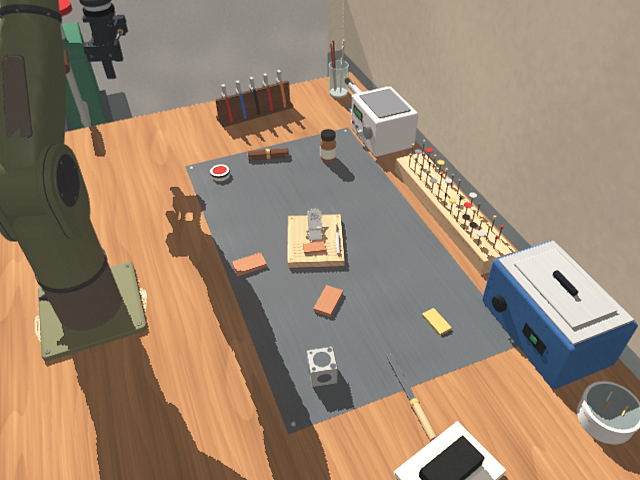

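The top view shows the board around (323,243), with the clip at about (312,238) and the scriber at (338,219). There are three copper blanks, at (341,249) on the board and at (412,261) and (331,324) on the bench. The one on the board is the smallest and lies in front of the jaw, so I'll confirm it in an enlarged crop.

Run:
```python
from h import *
a=cv2.imread('pics/top0.png')[198:290,270:376]; b=cv2.imread('pics/side0.png')[200:275,280:355]
cv2.imwrite('pics/topc.png',cv2.resize(a,None,fx=7,fy=6.5,interpolation=cv2.INTER_CUBIC)[:598,:])
cv2.imwrite('pics/sidec.png',cv2.resize(b,None,fx=8,fy=8,interpolation=cv2.INTER_CUBIC))
```

```text
(no output)
```

View pics/topc.png

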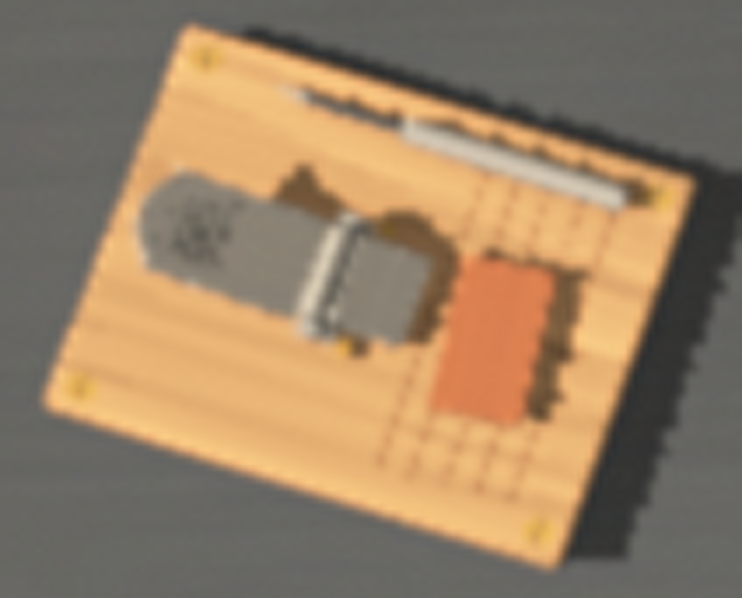

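View pics/sidec.png

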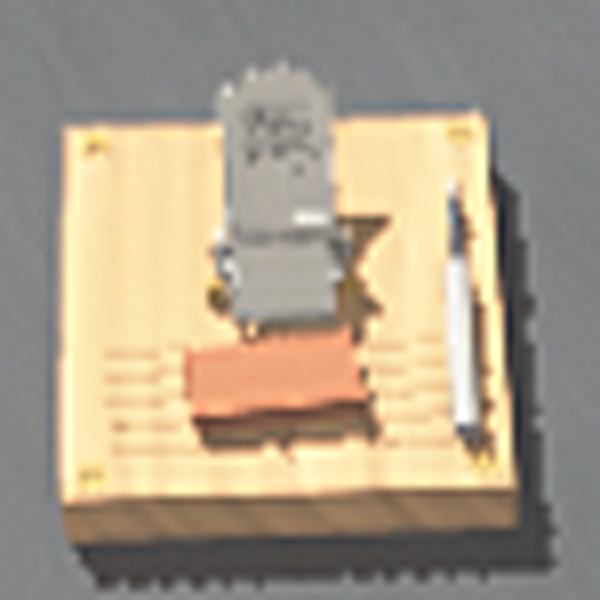

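The crop confirms it. Board top corners are at crop (190,25), (695,180), (557,568) and (45,405). The clip's tail points left and its jaw faces right. The blank is at crop (492,340), slightly skewed, and the scriber lies on the upper edge.

```bash
cat >> h.py <<'E'
def cloud(n,d):
    c=optics.get_calibration(n);T=np.linalg.inv(np.array(c['extrinsics']))
    v,u=np.mgrid[:480,:640];P=np.stack([(u-c['cx'])/c['fx']*d,(v-c['cy'])/c['fy']*d,d],-1)
    return P@T[:3,:3].T+T[:3,3]
def blankrect(n,p,d,roi):
    hsv=cv2.cvtColor(p,cv2.COLOR_RGB2HSV);h,s,v=[hsv[...,i].astype(int) for i in range(3)]
    W=cloud(n,d); m=np.zeros((480,640),bool);x0,y0,x1,y1=roi;m[y0:y1,x0:x1]=1
    m&=((h<12)&(s>120)&(v>150)); return W,m
E
python3 - <<'E'
from h import *
p=cv2.imread('pics/top0.png')[:,:,::-1].copy();d=np.load('top0.npy')
C=[(270+x/7-.43,198+y/6.5-.43) for x,y in[(190,25),(695,180),(557,568),(45,405)]]
B=np.array([world('top',d,u,v,.018) for u,v in C]);print(B.round(4),[np.linalg.norm(B[i]-B[i-1]).round(4) for i in range(4)])
tail=(B[0]+B[3])/2;front=(B[1]+B[2])/2;y=tail-front;yaw=np.arctan2(-y[0],y[1]);x=(B[1]+B[2]-B[0]-B[3])
e=(B[0]-B[3]+B[1]-B[2]);print('centre',B.mean(0).round(4),'y dir',np.degrees(np.arctan2(y[1],y[0])),'x dir',np.degrees(np.arctan2(e[1],e[0])))
W,m=blankrect('top',p,d,(325,230,355,268));print(m.sum(),np.percentile(W[m][:,2],[5,50,95]))
# bed depth check
for u,v in[(300,262),(320,268),(345,226),(290,250)]: print(world('top',d,u,v).round(4))
c=optics.get_calibration('top')
cs=max(cv2.findContours(m.astype('uint8'),0,2)[0],key=cv2.contourArea)
pts=np.array([world('top',d,u,v,.026)[:2] for v,u in np.argwhere(m)],np.float32)
print('blank c',pts.mean(0),cv2.minAreaRect(pts*1000))
# side view
p2=cv2.imread('pics/side0.png')[:,:,::-1].copy();d2=np.load('side0.npy')
C=[(280+x/8-.44,200+y/8-.44) for x,y in[(65,128),(480,113),(517,490),(65,500)]]
S=np.array([world('side',d2,u,v,.018) for u,v in C]);print(S.round(4),S.mean(0),[np.linalg.norm(S[i]-S[i-1]).round(4) for i in range(4)])
y=S[0]+S[1]-S[2]-S[3];print(np.degrees(np.arctan2(y[1],y[0])))
C=[(280+x/8-.44,200+y/8-.44) for x,y in[(187,353),(355,335),(365,398),(195,417)]]
K=np.array([world('side',d2,u,v,.026) for u,v in C]);print(K.round(4),K.mean(0))
E
```

```text
[[ 0.6085  0.0562  0.018 ]
 [ 0.5535 -0.0929  0.018 ]
 [ 0.4315 -0.0484  0.018 ]
 [ 0.4868  0.1008  0.018 ]] [np.float64(0.1297), np.float64(0.1589), np.float64(0.1298), np.float64(0.1591)]
centre [0.5201 0.0039 0.018 ] y dir 69.70058136950699 x dir -20.104936112244484
316 [0.02454357 0.02697093 0.02976147]
[0.481  0.0511 0.0191]
[0.4675 0.0102 0.0196]
[ 0.5531 -0.0435  0.0197]
[0.5064 0.0715 0.0186]
blank c [ 0.50346434 -0.03193079] ((503.2926330566406, -31.61700439453125), (27.707904815673828, 49.12361526489258), 77.04950714111328)
[[ 0.4859  0.1025  0.018 ]
 [ 0.6071  0.059   0.018 ]
 [ 0.5524 -0.0936  0.018 ]
 [ 0.4324 -0.0476  0.018 ]] [0.51942182 0.00509602 0.018     ] [np.float64(0.1593), np.float64(0.1288), np.float64(0.1621), np.float64(0.1285)]
70.31917234357053
[[ 0.4829 -0.0129  0.026 ]
 [ 0.5308 -0.0249  0.026 ]
 [ 0.5236 -0.0501  0.026 ]
 [ 0.4757 -0.0383  0.026 ]] [ 0.50322901 -0.0315765   0.026     ]
```

```bash
cat >> h.py <<'E'
BO=np.array([.520,.0045]);YA=np.radians(69.9);BY=np.array([np.cos(YA),np.sin(YA)]);BX=np.array([BY[1],-BY[0]])
def stat(tx=-2.,ty=-16.):
    from scipy.spatial.transform import Rotation as R
    s=r.get_state();q=s['tool_pos'];D=(q[:2]-BO)*1000;M=R.from_quat(s['eef_rot']).as_matrix()
    print('t %.2f board x %.1f y %.1f z %.1f mm'%(s['clock'],D@BX,D@BY,q[2]*1000),'op',round(float(s['opening']),3),'F',np.round(s['contact_force'],1),'gap',s['finger_force'])
    print('spin needed %.2f deg'%(np.degrees(np.arctan2(M[1,1],M[0,1]))-69.9),'tilt',np.degrees(M[:2,2]).round(2),'to go cm (board x,y):',((tx-D@BX)/10).round(2),((ty-D@BY)/10).round(2),'-> tx',(-(tx-D@BX)/10).round(2))
E
python3 -m creep '[{"grip":1,"spin":2.6},{"grip":1,"tx":-2.85,"ty":-2.54},{"grip":1,"tx":-2.85,"ty":-2.54},{"grip":1,"tx":-2.85,"ty":-2.54},{"grip":1,"tx":-2.85,"ty":-2.54},{"grip":1,"tx":-2.85,"ty":-2.54},{"grip":1,"tx":-2.85,"ty":-2.54},{"grip":1,"tx":-2.85,"ty":-2.54}]' 5
python3 -m creep '[{"grip":1,"tx":-2.85,"ty":-2.54},{"grip":1,"tx":-2.85,"ty":-2.54},{"grip":1,"tx":-2.85,"ty":-2.54},{"grip":1,"tx":-2.85,"ty":-2.54},{"grip":1,"tx":-2.85,"ty":-2.54},{"grip":1,"tx":-2.85,"ty":-2.54},{"grip":1,"tx":-2.85,"ty":-2.54},{"grip":1,"tx":0}]'
python3 -c "
from h import *
stat()"
```

```text
t 0.10 board x -514.8 y 440.9 z 238.0 mm op 1.001 F [ 0.1  0.1 -0.4] gap 0.0
spin needed 2.58 deg tilt [-0.02 -0.09] to go cm (board x,y): 51.28 -45.69 -> tx -51.28$[0]: bad value
$[0]: bad value
```

All five keys seem to be required in each row.

```bash
python3 -m creep '[{"grip":1,"tx":0,"ty":0,"tz":0,"spin":2.6},{"grip":1,"tx":-2.85,"ty":-2.54,"tz":0,"spin":0},{"grip":1,"tx":-2.85,"ty":-2.54,"tz":0,"spin":0},{"grip":1,"tx":-2.85,"ty":-2.54,"tz":0,"spin":0},{"grip":1,"tx":-2.85,"ty":-2.54,"tz":0,"spin":0},{"grip":1,"tx":-2.85,"ty":-2.54,"tz":0,"spin":0},{"grip":1,"tx":-2.85,"ty":-2.54,"tz":0,"spin":0},{"grip":1,"tx":-2.85,"ty":-2.54,"tz":0,"spin":0}]' 5
python3 -c "
from h import *
stat()"
```

```text
clock: 0.77
tool_pos: [0.3147, 0.3585, 0.2386]
eef_rot: [0.175, 0.985, -0.0, -0.0]
contact_force: [1.0, 0.2, -0.2]
opening: 1.0
finger_force: 0.0
t 0.77 board x -314.4 y 261.9 z 238.6 mm op 1.0 F [ 1.   0.2 -0.2] gap 0.0
spin needed 0.00 deg tilt [-0.01 -0.03] to go cm (board x,y): 31.24 -27.79 -> tx -31.24
```

Works without truncation.

```bash
python3 -m creep '[{"grip":1,"tx":-2.85,"ty":-2.54,"tz":0,"spin":0},{"grip":1,"tx":-2.85,"ty":-2.54,"tz":0,"spin":0},{"grip":1,"tx":-2.85,"ty":-2.54,"tz":0,"spin":0},{"grip":1,"tx":-2.85,"ty":-2.54,"tz":0,"spin":0},{"grip":1,"tx":-2.85,"ty":-2.54,"tz":0,"spin":0},{"grip":1,"tx":-2.85,"ty":-2.54,"tz":0,"spin":0},{"grip":1,"tx":-2.85,"ty":-2.54,"tz":0,"spin":0},{"grip":1,"tx":-2.85,"ty":-2.54,"tz":0,"spin":0}]'
python3 -m creep '[{"grip":1,"tx":-2.85,"ty":-2.54,"tz":3,"spin":0},{"grip":1,"tx":-2.85,"ty":-2.54,"tz":3,"spin":0},{"grip":1,"tx":0,"ty":0,"tz":3,"spin":0},{"grip":1,"tx":0,"ty":0,"tz":3,"spin":0},{"grip":1,"tx":0,"ty":0,"tz":0,"spin":0},{"grip":1,"tx":0,"ty":0,"tz":0,"spin":0}]'
python3 -c "
from h import *
stat()"
```

```text
clock: 1.43
tool_pos: [0.4589, 0.0893, 0.2386]
eef_rot: [0.175, 0.985, -0.0, -0.0]
contact_force: [1.1, 0.3, 0.6]
opening: 1.003
finger_force: 0.0
clock: 1.93
tool_pos: [0.4883, 0.0335, 0.1264]
eef_rot: [0.174, 0.985, -0.001, -0.002]
contact_force: [-0.1, 0.5, -0.2]
opening: 0.998
finger_force: 0.0
t 1.93 board x -39.8 y 16.3 z 126.4 mm op 0.998 F [-0.1  0.5 -0.2] gap 0.0
spin needed 0.01 deg tilt [-0.22 -0.03] to go cm (board x,y): 3.78 -3.23 -> tx -3.78
```

```bash
python3 -m creep '[{"grip":1,"tx":-1.9,"ty":-1.6,"tz":0,"spin":0},{"grip":1,"tx":-1.9,"ty":-1.6,"tz":1,"spin":0},{"grip":1,"tx":0,"ty":0,"tz":3,"spin":0},{"grip":1,"tx":0,"ty":0,"tz":1.5,"spin":0},{"grip":1,"tx":0,"ty":0,"tz":0,"spin":0},{"grip":1,"tx":0,"ty":0,"tz":0,"spin":0}]'
python3 -c "
from h import *
stat()
snap('side','s1')
b=cv2.imread('pics/s1.png')[170:280,260:380]
cv2.imwrite('pics/s1c.png',cv2.resize(b,None,fx=5,fy=5,interpolation=cv2.INTER_CUBIC))
"
```

```text
clock: 2.43
tool_pos: [0.5146, -0.0089, 0.0735]
eef_rot: [0.174, 0.985, 0.0, 0.001]
contact_force: [0.1, 0.2, 0.8]
opening: 1.003
finger_force: 0.0
t 2.43 board x -0.4 y -14.5 z 73.5 mm op 1.003 F [0.1 0.2 0.8] gap 0.0
spin needed 0.04 deg tilt [0.06 0.02] to go cm (board x,y): -0.16 -0.15 -> tx 0.16
```

View pics/s1c.png

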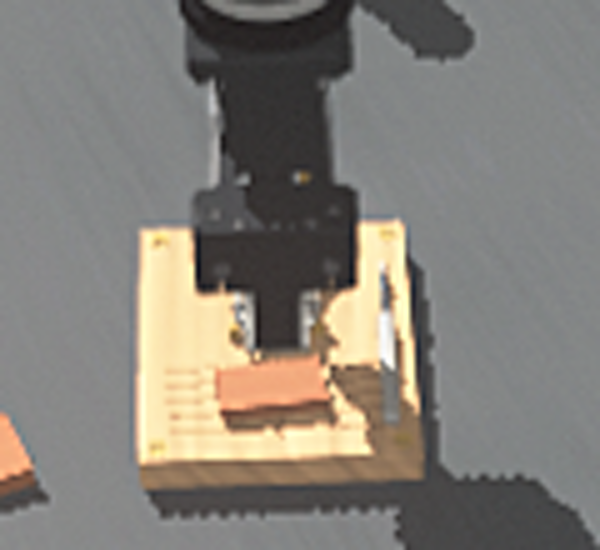

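The crop shows the front finger centred over the clip and blank, with its tip bottom at about crop (278,350). I'll check where that tip sits in the board frame, then trim.

```bash
python3 -c "
from h import *
for x,y in[(257,352),(278,352),(301,350)]:
  q=world('side',None,260+x/5-.4,170+y/5-.4,.0735)[:2]-BO; print((q@BX*1000).round(1),(q@BY*1000).round(1))
"
python3 -m creep '[{"grip":1,"tx":0.15,"ty":-0.2,"tz":0.5,"spin":0},{"grip":1,"tx":0,"ty":0,"tz":1,"spin":0},{"grip":1,"tx":0,"ty":0,"tz":0.5,"spin":0},{"grip":1,"tx":0,"ty":0,"tz":0,"spin":0},{"grip":1,"tx":0,"ty":0,"tz":0,"spin":0}]'
python3 -c "
from h import *
stat()"
```

```text
-9.8 -66.7
-0.4 -67.2
9.8 -66.4
clock: 2.9
tool_pos: [0.5117, -0.0109, 0.0519]
eef_rot: [0.175, 0.985, -0.0, -0.0]
contact_force: [0.4, -0.2, -0.2]
opening: 0.999
finger_force: 0.0
t 2.90 board x -2.5 y -17.3 z 51.9 mm op 0.999 F [ 0.4 -0.2 -0.2] gap 0.0
spin needed -0.00 deg tilt [-0.05 -0.01] to go cm (board x,y): 0.05 0.13 -> tx -0.05
```

```bash
python3 -m creep '[{"grip":1,"tx":0,"ty":0.05,"tz":0.8,"spin":0},{"grip":1,"tx":0,"ty":0,"tz":0.7,"spin":0},{"grip":1,"tx":0,"ty":0,"tz":0.3,"spin":0},{"grip":1,"tx":0,"ty":0,"tz":0.3,"spin":0},{"grip":1,"tx":0,"ty":0,"tz":0.3,"spin":0},{"grip":1,"tx":0,"ty":0,"tz":0.2,"spin":0},{"grip":1,"tx":0,"ty":0,"tz":0,"spin":0},{"grip":1,"tx":0,"ty":0,"tz":0,"spin":0}]' 15
python3 -c "
from h import *
stat()"
```

```text
clock: 3.57
tool_pos: [0.5122, -0.0102, 0.0263]
eef_rot: [0.174, 0.985, 0.0, 0.0]
contact_force: [-0.9, 2.4, 3.3]
opening: 0.997
finger_force: 1.6
t 3.57 board x -2.3 y -16.4 z 26.3 mm op 0.997 F [-0.9  2.4  3.3] gap 1.6469071246683598
spin needed 0.01 deg tilt [0.01 0.03] to go cm (board x,y): 0.03 0.04 -> tx -0.03
```

```bash
python3 -m creep '[{"grip":1,"tx":0,"ty":0,"tz":0,"spin":0},{"grip":1,"tx":0,"ty":0,"tz":0,"spin":0}]' 15
python3 -c "
from h import *
stat()
snap('side','s2')
b=cv2.imread('pics/s2.png')[200:275,275:365]
cv2.imwrite('pics/s2c.png',cv2.resize(b,None,fx=7,fy=7,interpolation=cv2.INTER_CUBIC))
"
```

```text
clock: 3.73
tool_pos: [0.5122, -0.0102, 0.0264]
eef_rot: [0.174, 0.985, 0.0, 0.0]
contact_force: [-1.3, 2.1, 4.0]
opening: 0.996
finger_force: 1.6
t 3.73 board x -2.3 y -16.4 z 26.4 mm op 0.996 F [-1.3  2.1  4. ] gap 1.5955443307757378
spin needed 0.00 deg tilt [0.02 0.03] to go cm (board x,y): 0.03 0.04 -> tx -0.03
```

View pics/s2c.png

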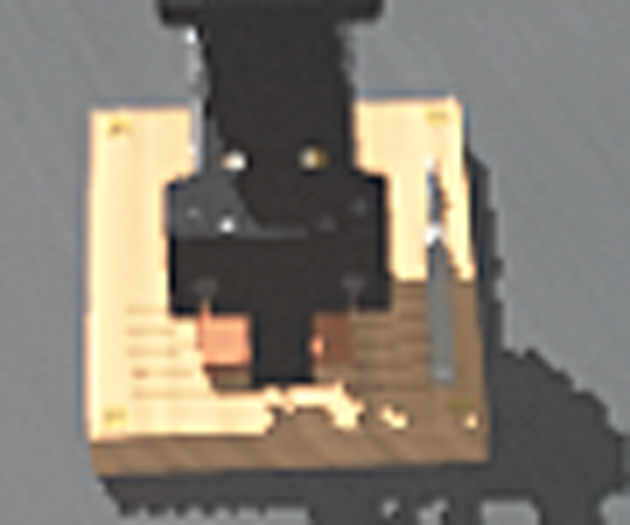

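The front finger stands clear on the open side of the blank (tip at crop (280,383), blank at crop (200–350, 315–385)). I'll press further down.

```bash
python3 -m creep '[{"grip":1,"tx":0,"ty":0,"tz":0.15,"spin":0},{"grip":1,"tx":0,"ty":0,"tz":0.15,"spin":0},{"grip":1,"tx":0,"ty":0,"tz":0.05,"spin":0},{"grip":1,"tx":0,"ty":0,"tz":0,"spin":0},{"grip":1,"tx":0,"ty":0,"tz":0,"spin":0}]' 15
python3 -c "
from h import *
stat()
"
```

```text
clock: 4.2
tool_pos: [0.512, -0.0107, 0.0227]
eef_rot: [0.175, 0.985, -0.0, -0.0]
contact_force: [-1.4, 0.5, 4.7]
opening: 0.995
finger_force: 2.3
t 4.20 board x -2.3 y -17.0 z 22.7 mm op 0.995 F [-1.4  0.5  4.7] gap 2.3478176817297935
spin needed -0.02 deg tilt [-0.02 -0.01] to go cm (board x,y): 0.03 0.1 -> tx -0.03
```

```bash
python3 -m creep '[{"grip":1,"tx":0,"ty":0.2,"tz":0,"spin":0},{"grip":1,"tx":0,"ty":0.2,"tz":0,"spin":0},{"grip":1,"tx":0,"ty":0.2,"tz":0,"spin":0},{"grip":1,"tx":0,"ty":0.2,"tz":0,"spin":0},{"grip":1,"tx":0,"ty":0.2,"tz":0,"spin":0},{"grip":1,"tx":0,"ty":0.2,"tz":0,"spin":0},{"grip":1,"tx":0,"ty":0,"tz":0,"spin":0}]' 15
python3 -c "
from h import *
stat()
p,d=snap('side','s3')
b=cv2.imread('pics/s3.png')[200:275,275:365]
cv2.imwrite('pics/s3c.png',cv2.resize(b,None,fx=7,fy=7,interpolation=cv2.INTER_CUBIC))
"
```

```text
clock: 4.78
tool_pos: [0.516, -0.0006, 0.0227]
eef_rot: [0.175, 0.984, -0.001, -0.0]
contact_force: [-0.7, -2.3, 4.8]
opening: 1.0
finger_force: 2.6
t 4.78 board x -2.0 y -6.2 z 22.7 mm op 1.0 F [-0.7 -2.3  4.8] gap 2.5914580925018527
spin needed -0.10 deg tilt [-0.06 -0.11] to go cm (board x,y): 0.0 -0.98 -> tx -0.0
```

View pics/s3c.png

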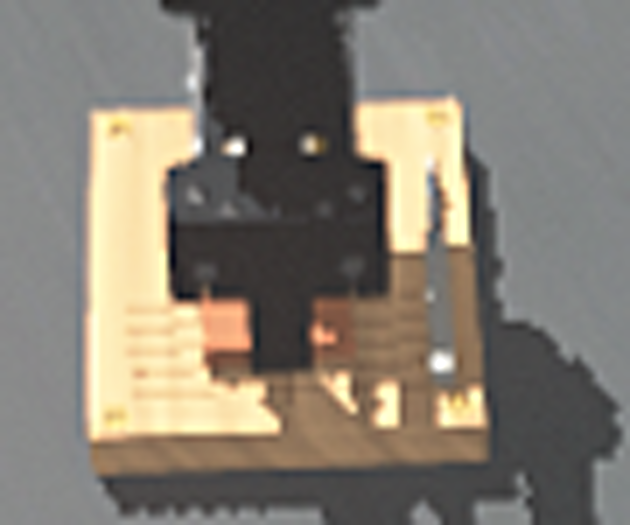

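The blank is now flush with the finger (edge level at crop y≈355). I'll keep pushing and close slightly so the tail finger stays on the plate.

```bash
python3 -m creep '[{"grip":0.96,"tx":0,"ty":0.18,"tz":0,"spin":0},{"grip":0.92,"tx":0,"ty":0.18,"tz":0,"spin":0},{"grip":0.88,"tx":0,"ty":0.18,"tz":0,"spin":0},{"grip":0.84,"tx":0,"ty":0.18,"tz":0,"spin":0},{"grip":0.8,"tx":0,"ty":0.18,"tz":0,"spin":0},{"grip":0.77,"tx":0,"ty":0.18,"tz":0,"spin":0},{"grip":0.75,"tx":0,"ty":0.15,"tz":0,"spin":0},{"grip":0.75,"tx":0,"ty":0,"tz":0,"spin":0}]' 15
python3 -c "
from h import *
stat()
"
```

```text
clock: 5.5
tool_pos: [0.5208, 0.013, 0.0227]
eef_rot: [0.174, 0.985, 0.0, 0.0]
contact_force: [-1.2, -2.1, 3.6]
opening: 0.874
finger_force: 2.5
t 5.50 board x -2.2 y 8.2 z 22.7 mm op 0.874 F [-1.2 -2.1  3.6] gap 2.464486759272404
spin needed 0.01 deg tilt [0.02 0.04] to go cm (board x,y): 0.02 -2.42 -> tx -0.02
```

```bash
python3 -m creep '[{"grip":0.75,"tx":0,"ty":0.1,"tz":0,"spin":0},{"grip":0.75,"tx":0,"ty":0.05,"tz":0,"spin":0},{"grip":0.75,"tx":0,"ty":0,"tz":0,"spin":0}]' 15
python3 -m creep '[{"grip":0.75,"tx":0,"ty":0.1,"tz":0,"spin":0},{"grip":0.75,"tx":0,"ty":0.05,"tz":0,"spin":0},{"grip":0.75,"tx":0,"ty":0,"tz":0,"spin":0},{"grip":0.75,"tx":0,"ty":0,"tz":0,"spin":0}]' 15
python3 -c "
from h import *
stat()
p,d=snap('side','s4')
b=cv2.imread('pics/s4.png')[200:275,275:365]
cv2.imwrite('pics/s4c.png',cv2.resize(b,None,fx=7,fy=7,interpolation=cv2.INTER_CUBIC))
"
```

```text
clock: 5.75
tool_pos: [0.5207, 0.0131, 0.0226]
eef_rot: [0.175, 0.985, -0.0, -0.0]
contact_force: [-1.1, -4.3, 3.9]
opening: 0.879
finger_force: 2.9
clock: 6.08
tool_pos: [0.5208, 0.0132, 0.0226]
eef_rot: [0.175, 0.984, -0.001, -0.001]
contact_force: [-1.6, -7.3, 3.3]
opening: 0.874
finger_force: 4.2
t 6.08 board x -2.3 y 8.4 z 22.6 mm op 0.874 F [-1.6 -7.3  3.3] gap 4.249251911533065
spin needed -0.11 deg tilt [-0.11 -0.14] to go cm (board x,y): 0.03 -2.44 -> tx -0.03
```

View pics/s4c.png

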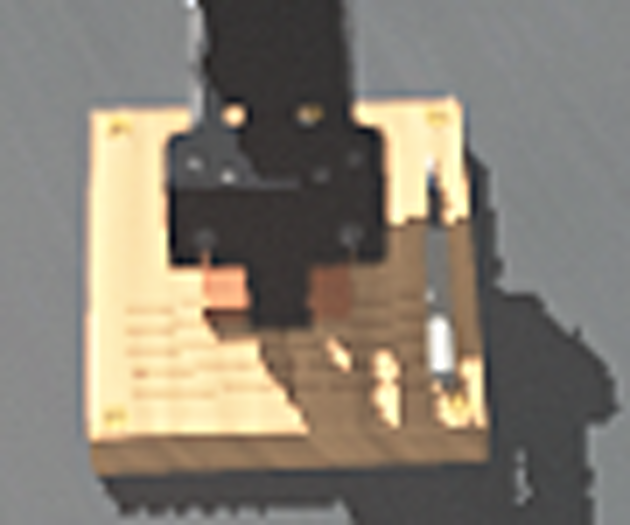

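The blank is stuck against something, its near edge at crop y≈310 and its ends at crop x≈205 and 352. I'll check the position.

```bash
python3 -c "
from h import *
for x,y in[(205,309),(248,309),(352,311),(205,265)]:
  q=world('side',None,275+x/7-.43,200+y/7-.43,.026)[:2]-BO; print((q@BX*1000).round(1),(q@BY*1000).round(1))
"
```

```text
-26.8 -29.3
-12.5 -30.0
22.1 -32.6
-26.5 -8.2
```

Edge is at about −30, square within reading error, and x is about −2. The blank is home against the pins. I'll back the front finger off, then let the clip up gently.

```bash
python3 -m creep '[{"grip":0.75,"tx":0,"ty":-0.2,"tz":0,"spin":0},{"grip":0.75,"tx":0,"ty":-0.2,"tz":0,"spin":0},{"grip":0.75,"tx":0,"ty":-0.2,"tz":0,"spin":0},{"grip":0.75,"tx":0,"ty":0,"tz":0,"spin":0},{"grip":0.75,"tx":0,"ty":0,"tz":-0.1,"spin":0},{"grip":0.75,"tx":0,"ty":0,"tz":-0.15,"spin":0},{"grip":0.75,"tx":0,"ty":0,"tz":-0.2,"spin":0},{"grip":0.75,"tx":0,"ty":0,"tz":-0.2,"spin":0}]'
python3 -m creep '[{"grip":0.75,"tx":0,"ty":0,"tz":-0.2,"spin":0},{"grip":0.75,"tx":0,"ty":0,"tz":-0.3,"spin":0},{"grip":0.75,"tx":0,"ty":0,"tz":-1,"spin":0},{"grip":0.75,"tx":0,"ty":0,"tz":-2,"spin":0},{"grip":0.75,"tx":0,"ty":0,"tz":-3,"spin":0},{"grip":0.75,"tx":0,"ty":0,"tz":-3,"spin":0},{"grip":0.75,"tx":0,"ty":0,"tz":-3,"spin":0},{"grip":0.75,"tx":0,"ty":0,"tz":-3,"spin":0}]'
python3 -m creep '[{"grip":0.75,"tx":2,"ty":2,"tz":0,"spin":0},{"grip":0.75,"tx":3,"ty":3,"tz":0,"spin":0},{"grip":0.75,"tx":3,"ty":3,"tz":0,"spin":0},{"grip":0.75,"tx":3,"ty":3,"tz":0,"spin":0},{"grip":0.75,"tx":3,"ty":3,"tz":0,"spin":0},{"grip":0.75,"tx":2,"ty":2,"tz":0,"spin":0},{"grip":0.75,"tx":0,"ty":0,"tz":0,"spin":0}]'
python3 -c "
from h import *
stat()
p,d=snap('side','s5');p2,d2=snap('top','t5')
a=cv2.resize(cv2.imread('pics/s5.png')[200:275,278:353],(450,450),interpolation=cv2.INTER_CUBIC)
b=cv2.resize(cv2.imread('pics/t5.png')[203:287,275:373],(343,294),interpolation=cv2.INTER_CUBIC)
c=np.zeros((450,793,3),'uint8');c[:,:450]=a;c[:294,450:]=b;cv2.imwrite('pics/s5c.png',c)
W,m=blankrect('top',p2,d2,(300,225,352,268))
pts=np.array([(world('top',d2,u,v,.026)[:2]-BO)*1000 for v,u in np.argwhere(m)],np.float32)
pts=np.stack([pts@BX,pts@BY],1).astype(np.float32);print(m.sum(),cv2.minAreaRect(pts))
"
```

```text
clock: 6.8
tool_pos: [0.5194, 0.0094, 0.0293]
eef_rot: [0.175, 0.985, -0.0, -0.0]
contact_force: [-0.3, 0.7, 0.2]
opening: 0.875
finger_force: 0.0
clock: 7.47
tool_pos: [0.5188, 0.009, 0.1862]
eef_rot: [0.175, 0.985, -0.0, -0.0]
contact_force: [-0.5, -1.5, 0.2]
opening: 0.878
finger_force: 0.0
clock: 8.05
tool_pos: [0.4222, 0.2189, 0.1851]
eef_rot: [0.169, 0.986, 0.002, -0.001]
contact_force: [0.3, 0.3, 0.1]
opening: 0.877
finger_force: 0.0
t 8.05 board x -165.5 y 167.7 z 185.1 mm op 0.877 F [0.3 0.3 0.1] gap 0.0
spin needed 0.61 deg tilt [-0.04  0.26] to go cm (board x,y): 16.35 -18.37 -> tx -16.35
9 ((21.069091796875, -12.924562454223633), (14.96752643585205, 2.618253469467163), 89.8787612915039)
```

View pics/s5c.png

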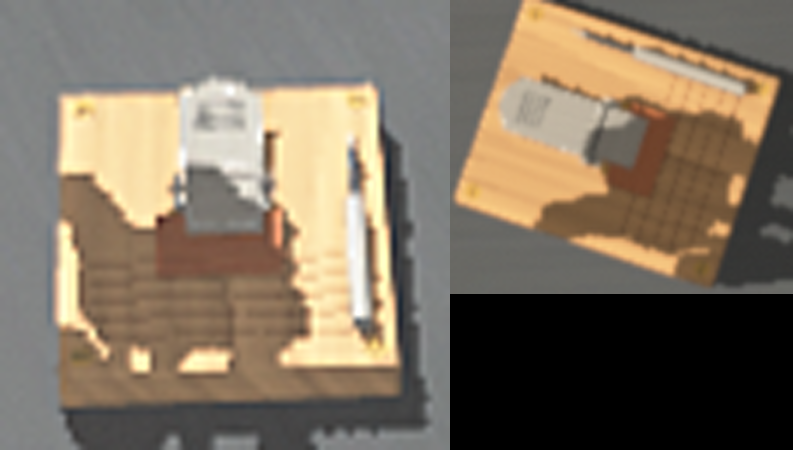

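The blank sits under the jaw with the clip up on it, in the arm's shadow, and the scriber is in place. I'll remeasure with a mask that allows for the shadow.

```bash
python3 -c "
from h import *
p=cv2.imread('pics/t5.png')[:,:,::-1].copy()
hsv=cv2.cvtColor(p,cv2.COLOR_RGB2HSV).astype(int);m=(hsv[...,0]<12)&(hsv[...,1]>120)
n=np.zeros_like(m);n[230:262,310:345]=1;m&=n
pts=np.array([(world('top',None,u,v,.026)[:2]-BO)*1000 for v,u in np.argwhere(m)],np.float32)
pts=np.stack([pts@BX,pts@BY],1).astype(np.float32);print(m.sum(),cv2.minAreaRect(pts))
C=[(278+x/6-.42,200+y/6-.42) for x,y in[(157,250),(285,249)]]
q=[world('side',None,u,v,.026)[:2]-BO for u,v in C];print([((a@BX*1000).round(1),(a@BY*1000).round(1)) for a in q])
"
```

```text
205 ((-1.629861831665039, -16.126262664794922), (25.7138671875, 49.401485443115234), 89.4377670288086)
[(np.float64(-26.9), np.float64(-21.1)), (np.float64(23.0), np.float64(-22.9))]
```

```bash
python3 -c "
from h import *
print(workorder.finish_job())"
```

```text
the job is handed in; nothing more can be done
None
```

The copper blank is clamped under the released clip against both stop pins: the last picture puts it about 1.6 mm off centre, within 1° of square and near its 14 mm home distance. I handed the job in with the arm clear, but the hand-in gave no pass/fail result.

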